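# Pack and close a four-piece box of chocolate bells

## Robot

A 6-joint arm with a two-finger parallel gripper is mounted at the origin on a cart in front of the work surface, level with it; the furniture and walls round the work are solid. World frame = base frame: x ahead of the robot, y to its left, z up, the work surface at z = 0. Lengths are in mm, angles in rad, forces in N, time in s.
With the tool pointing down it reaches from about 400 to 925 mm from the base axis. Payload 12.5 kg.
Tool frame: the origin (TCP) lies between the finger pads; the fingertips stand 19 mm ahead of it and the grasp point (between the pads) is the TCP (env.tips_ahead is the distance from the TCP to the fingertips, in mm); z points along the fingers, y is the line along which they close (so a half turn about z gives the same grasp; the last joint's range is limited). The gripper opens to 95 mm and grips with 3 to 60 N. Pads are 20 mm wide; open, the fingers measure 119 mm over their backs; the gripper's body (75 mm by 180 mm) begins 59 mm behind the grasp point.
Start: joints at [1.047, 0.491, 1.559, -0, 1.092, -0.106], TCP at [253.579, 571.264, 233.661] pointing down, gripper open.
Joint ranges: [-3.1, 3.1], [-0.84, 2.19], [0.05, 2.79], [-1.13, 4.28], [0.06, 2.93], [-2.69, 2.69]. Speed limits (rad/s): [2.22, 2.22, 2.79, 3.14, 3.14, 3.14].

## Interface

Orientations are given as [roll, pitch, yaw] about the fixed x, y, z axes, in that order (R = Rz(yaw) Ry(pitch) Rx(roll)).
In Python, from cell import env gives the robot as it stands.
- The arm moves only by the shell command python3 -m crank 'ROWS'. ROWS is JSON, a list of rows, each a list of 5 numbers: the shift along the tool's x, y, z in mm, then the turn about the tool's z in degrees, then the finger opening in mm, from 0 to 95.1. In form: [[dx, dy, dz, yaw, grip], ...]. A call has 1 to 10 rows; each row is the pose to reach, as a shift and turn from the pose commanded when the call began, along the tool's axes at that moment; what a row does not reach only later rows make up. A row lasts 1/12 s, in which the tool goes at most 41.7 mm and 7.16 degrees, less where a joint would pass 70% of its speed; a pose out of reach is approached as far as the arm can. A call with a gripper value outside its range is refused whole. The fingers move at their own pace and stop on an object; the grip force is fixed at half the most. Time passes only in rows, so rows that repeat a pose let the fingers close. It gives the time, the measured TCP pose, the force, the opening and the grip force at its end, in the units of the state.
- env.state(): the state, without advancing time (a new reading comes with each control period).
- env.read_camera(name): name is "side" or "top" or "wrist"; returns a dict with "img" (400x640x3 uint8, blue, green, red), "K" (3x3 intrinsics, pixels), "pose" (4x4, takes a point from camera to world coordinates). Camera axes: x right, y down, z forward; pixel columns grow to the right and rows downward; lengths in mm; the calibration is good to about 2 mm. The wrist camera is an equidistant fisheye: a pixel r from the principal point sees the ray r / f radians off the axis. A picture is of the moment at which its call begins. There is no depth.
- env.job_done(): hands the job in; it is judged then, once.
The state is a dict: "t": time; "joints": joint angles; "qvel": joint speeds; "tau": joint torques, N m; "eef_pos": TCP position; "tcp_rot": TCP orientation; "ft_force": force on the tool from outside, world axes, zero at the start; "moment": the same for the moment, N m; "opening": opening from 0.0 (shut) to 1.0 (fully open); "grip_force": force on a finger pad.
Only numpy, scipy, OpenCV 4.12 (cv2) and the standard library are available. Lean on these libraries where they do the work, as an engineer would, in place of code of your own. Each camera call takes 0.05 s, during which the arm holds its last target. There are 200 camera calls.

## Task

Pack the four finished chocolate bells, which stand rim down, upright into the tray of the slim gift box, one to a compartment: the two dark ones in the two middle compartments, the two milk ones at the two ends. Then put the box's lid on, all the way down on its ledge. The two unfilled shells that stand mouth up among the bells do not belong in the box: leave them standing where they are.

Things in the scene. Friction and masses are not known exactly. Their poses are not given: they have to be found in the camera images.
- tray: shallow open tray, loose, 250 g: teal ledge board 64x236x3 mm; on it ivory walls 2 mm thick, tops 13 mm above the worktop (52x222 mm over them), make a row of four compartments 48x53 mm with gold floors 3 mm above the worktop. Origin: centre of underside; x across, y along the row, z up. Compartment centres: x=0, y=-82.5 (end), -27.5, 27.5 (middle), 82.5 mm (end). Same either way round
- lid: lid, dark teal, thin gold lines on top, loose, 80 g, lying open side down: outside 64x236x36 mm, inside 60x232x34. Origin: centre of its lower edge, y along its length, z up. Grip from above across the 64 mm. Goes over the tray's walls (4 mm play at the sides, 5 at the ends) and the bells until its lower edge is on the ledge board: its origin is then 3 mm above the tray's. Same either way round
- milk_bell_1: finished milk chocolate bell, mid-brown, standing rim down: 29 mm high, flared rim of 37 mm diameter at the bottom, narrowing to a flat top of 17 mm; about 27 mm across where fingers meet it at 14 mm height; 14 g. Round: any grasp yaw. Origin: centre of its underside, z up along its axis. Piled bars behind, a case lid left: up to 0.16 m tall, travel at 0.2 m
- milk_bell_2: finished milk chocolate bell, mid-brown, standing rim down: 29 mm high, flared rim of 37 mm diameter at the bottom, narrowing to a flat top of 17 mm; about 27 mm across where fingers meet it at 14 mm height; 14 g. Round: any grasp yaw. Origin: centre of its underside, z up along its axis; the same as milk_bell_1
- dark_bell_1: finished dark chocolate bell, almost black-brown, standing rim down: 29 mm high, flared rim of 37 mm diameter at the bottom, narrowing to a flat top of 17 mm; about 27 mm across where fingers meet it at 14 mm height; 14 g. Round: any grasp yaw. Origin: centre of its underside, z up along its axis. Piled bars behind, a case lid left: up to 0.16 m tall, travel at 0.2 m
- dark_bell_2: finished dark chocolate bell, almost black-brown, standing rim down: 29 mm high, flared rim of 37 mm diameter at the bottom, narrowing to a flat top of 17 mm; about 27 mm across where fingers meet it at 14 mm height; 14 g. Round: any grasp yaw. Origin: centre of its underside, z up along its axis; the same as dark_bell_1
- shell_1: unfilled milk chocolate shell, mid-brown, a look-alike that does not belong in the box: the bell's shape turned over, standing mouth up on its 17 mm end, open 37 mm rim at the top, 29 mm high; tips easily. Origin: centre of its underside, z up
- shell_2: unfilled milk chocolate shell, mid-brown, a look-alike that does not belong in the box: the bell's shape turned over, standing mouth up on its 17 mm end, open 37 mm rim at the top, 29 mm high; tips easily. Origin: centre of its underside, z up; the same as shell_1
There are look-alikes about, which are no part of the job. Leave any purple look-alike of the dark_bell_1 alone.

How it is judged:
By the outcome, as a careful person would: the job done as asked, in the order asked, and still so for the second after the job is handed in, with the robot touching nothing.
It also fails if it takes over 131 s, if anything falls off the work surface, if the arm or the gripper's body presses on something with over 40 N, if the wrist force passes 120 N, or if a joint passes its speed limit or range.

## Working session

There is one attempt and no reset: what is moved stays moved. The work goes in short steps, Python scripts to look and compute and a shell command to move; the robot and the scene stay as the last step left them, time stands still between calls to the robot, and variables do not carry over. Pictures are saved under pics/ and viewed, at most 15 in all, crops included, and the job is handed in when it is done.

```bash
ls; mkdir -p pics
python3 - <<'E'
from cell import env
import cv2,pickle
d={}
for n in("top","side","wrist"):
    r=env.read_camera(n); d[n]=r; cv2.imwrite(f"pics/{n}0.png",r["img"]); print(n,r["K"].round(1).tolist(),r["pose"].round(3).tolist())
pickle.dump(d,open("c0.pkl","wb"))
s=env.state();print(s)
E
```

```text
pics
top [[369.1, 0.0, 321.2], [0.0, 369.1, 199.6], [0.0, 0.0, 1.0]] [[0.019, -0.997, 0.078, 387.303], [-1.0, -0.018, 0.005, -170.871], [-0.003, -0.078, -0.997, 1118.96], [0.0, 0.0, 0.0, 1.0]]
side [[471.4, 0.0, 314.3], [0.0, 471.4, 195.4], [0.0, 0.0, 1.0]] [[0.979, -0.129, 0.158, 250.001], [-0.204, -0.583, 0.786, -1232.538], [-0.009, -0.802, -0.597, 829.063], [0.0, 0.0, 0.0, 1.0]]
wrist [[309.7, 0.0, 319.0], [0.0, 309.7, 198.0], [0.0, 0.0, 1.0]] [[0.406, 0.885, 0.229, 189.398], [0.914, -0.392, -0.103, 599.58], [-0.001, 0.251, -0.968, 384.545], [0.0, 0.0, 0.0, 1.0]]
{'t': 0.15, 'joints': array([ 1.04735314e+00,  4.91380302e-01,  1.55930497e+00, -6.14220362e-06,
        1.09170902e+00, -1.05594906e-01]), 'qvel': array([ 0.00123547, -0.00318031, -0.00135073,  0.00065301,  0.00057839,
       -0.00015901]), 'tau': array([ 2.20303766e-03, -6.12889123e+01, -2.58280420e+01,  6.92872284e-02,
        4.73016500e-02, -3.08140432e-05]), 'eef_pos': array([253.51751953, 571.09581827, 233.22287478]), 'tcp_rot': array([-3.14079491e+00, -7.90736703e-05,  2.72374718e+00]), 'ft_force': array([ 0.20575618,  0.09096221, -0.80942029]), 'moment': array([ 0.02094988, -0.08088943, -0.00721563]), 'grip_force': 0.0, 'opening': 0.9986004294451405}
```

View pics/top0.png

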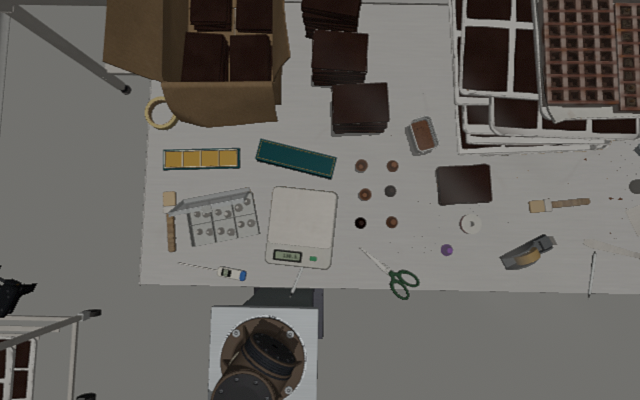

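View pics/side0.png

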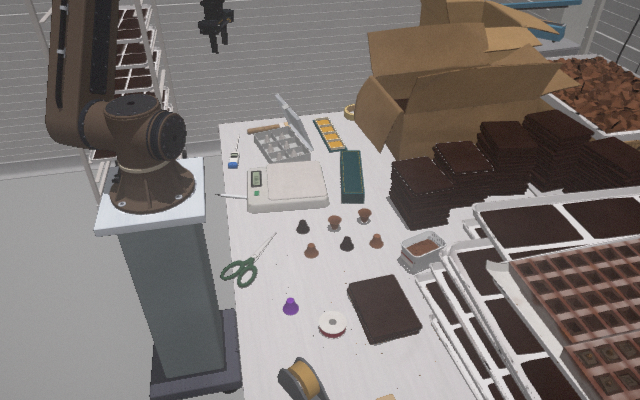

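The top view shows the tray at (202,159) and the lid at (296,158). There are six cup-like things at (361,166), (392,166), (365,194), (390,191), (361,223) and (392,222), and a purple look-alike at (447,250). I'll measure them and make one enlarged crop of both views to tell them apart.

```bash
cat > h.py <<'E'
import numpy as np,cv2,pickle
def ray(r,u,v,fish=False):
    K=r["K"];x=(u-K[0,2])/K[0,0];y=(v-K[1,2])/K[1,1]
    if fish:
        t=np.hypot(x,y);s=np.sin(t)/max(t,1e-9);d=np.array([x*s,y*s,np.cos(t)])
    else: d=np.array([x,y,1.])
    return r["pose"][:3,3],r["pose"][:3,:3]@d
def onz(r,u,v,z,fish=False):
    o,d=ray(r,u,v,fish);return (o+d*(z-o[2])/d[2])[:2]
def tri(a,b):
    (o,d),(p,e)=a,b;d=d/np.linalg.norm(d);e=e/np.linalg.norm(e)
    s=np.linalg.lstsq(np.c_[d,-e],p-o,rcond=None)[0];A=o+d*s[0];B=p+e*s[1];return (A+B)/2,np.linalg.norm(A-B)
def blobs(m,lo,hi):
    n,l,s,c=cv2.connectedComponentsWithStats(m.astype(np.uint8));return [(c[i].round(1),s[i]) for i in range(1,n) if lo<s[i,4]<hi]
E
python3 - <<'E'
from h import *
d=pickle.load(open("c0.pkl","rb"));T,S=d["top"],d["side"]
pr=[((361,166),(364,215)),((392,166),(376,241)),((365,194),(334,222)),((390,191),(347,243)),((361,223),(303,227)),((392,222),(311,251))]
for a,b in pr:
    p,e=tri(ray(T,*a),ray(S,*b));print(a,b,p.round(),e.round(1),onz(T,*a,12).round(1))
i=T["img"].astype(int);hsv=cv2.cvtColor(T["img"],cv2.COLOR_BGR2HSV)
b=(i.max(2)<130)&(hsv[...,1]>40)|(i.max(2)<80)
m=b.copy();m[:150]=0;m[240:]=0;m[:,:345]=0;m[:,405:]=0
for c,s in blobs(m,20,400):print("cup",c,s,onz(T,*c,8).round(1))
g=cv2.inRange(hsv,(15,90,100),(30,255,255))>0; g[:140]=0;g[180:]=0;g[:,250:]=0
c,s,a=cv2.minAreaRect(np.argwhere(g)[:,::-1].astype(np.float32));print("tray gold",c,s,a,onz(T,*c,3),g.sum())
for q in cv2.boxPoints((c,s,a)):print(onz(T,*q,3).round(1))
t=cv2.inRange(hsv,(80,60,30),(100,255,160))>0;t[:135]=0;t[182:]=0;t[:,:250]=0;t[:,345:]=0
c,s,a=cv2.minAreaRect(np.argwhere(t)[:,::-1].astype(np.float32));print("lid",c,s,a,onz(T,*c,36),t.sum())
for q in cv2.boxPoints((c,s,a)):print(onz(T,*q,36).round(1))
for n,p in dict(flap1=((278,122),(369,138)),flap2=((168,95),(371,33)),stackfront=((334,133),(396,160))).items():
    q,e=tri(ray(T,*p[0]),ray(S,*p[1]));print(n,q.round(),e.round())
A=cv2.resize(T["img"][150:240,340:410],None,fx=5,fy=5,interpolation=3)
B=cv2.resize(S["img"][195:265,290:390],None,fx=5,fy=5,interpolation=3)[:,:]
o=np.zeros((450,800,3),np.uint8);o[:,:350]=A;B=cv2.resize(B,(450,315));o[:315,350:]=B
cv2.imwrite("pics/crop1.png",o)
E
```

```text
(361, 166) (364, 215) [ 577. -283.   20.] 1.7 [ 577.8 -284.1]
(392, 166) (376, 241) [ 581. -379.    9.] 2.3 [ 579.6 -377.9]
(365, 194) (334, 222) [ 492. -296.   21.] 0.8 [ 492.9 -297. ]
(390, 191) (347, 243) [ 505. -373.   11.] 3.4 [ 503.4 -372.2]
(361, 223) (303, 227) [ 407. -286.   11.] 3.2 [ 405.5 -285.9]
(392, 222) (311, 251) [ 411. -379.    8.] 1.3 [ 410.2 -378.6]
cup [361.1 164.9] [355 159  13  12 115] [ 581.9 -284.8]
cup [392.  165.7] [387 160  11  12 105] [ 581.2 -378.7]
cup [389.8 190.9] [385 186  11  11 102] [ 504.1 -372.3]
cup [364.7 194.1] [359 188  12  13 121] [ 493.  -296.6]
cup [360.  222.6] [355 217  11  12 105] [ 406.7 -283.3]
cup [391.3 221.9] [386 216  12  12 107] [ 410.6 -377.2]
tray gold (200.49078369140625, 158.16693115234375) (14.966448783874512, 71.38912963867188) 88.40885925292969 [594.67419538 206.64403071] 1023
[612.8 317.8]
[622.9  98.9]
[576.6  95.9]
[566.5 314.1]
lid (295.5437316894531, 157.79983520507812) (78.1474380493164, 21.270740509033203) 14.225964546203613 [594.77384275 -87.08193191] 1388
[590.5  33.2]
[653.   19.6]
[ 599.1 -207.3]
[ 537.1 -192.8]
flap1 [670. -41. 115.] 18.0
flap2 [687. 157. 360.] 50.0
stackfront [ 667. -202.  129.] 40.0
```

View pics/crop1.png

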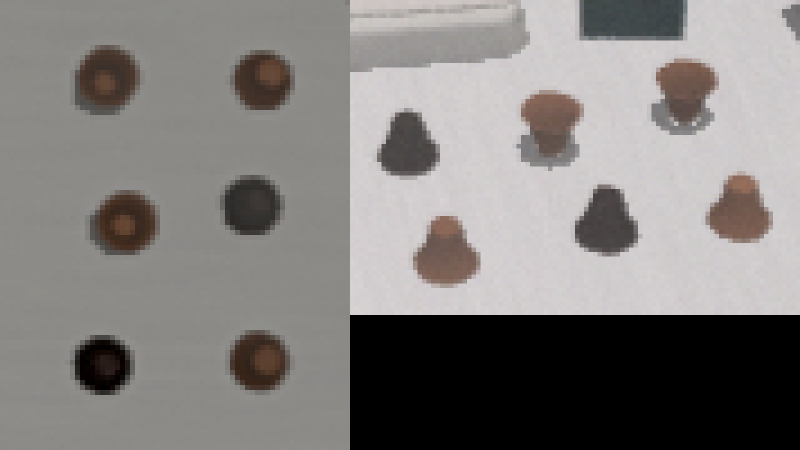

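View pics/wrist0.png

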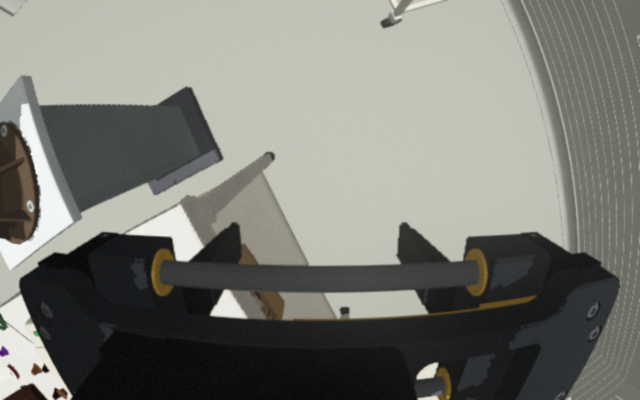

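Bells stand narrow end up: milk at top-view (392,166) and (392,222), dark at (390,191) and (361,223). The shells are (361,166) and (365,194), wide at the top in the side view. Purple (447,250) is left alone. Next I'll check the box flap behind the tray.

Run:
```python
from h import *
d=pickle.load(open("c0.pkl","rb"));T,S=d["top"],d["side"]
A=cv2.resize(T["img"][60:215,140:400],(800,477),interpolation=2)
B=cv2.resize(S["img"][70:215,240:460],None,fx=3.6,fy=3.6,interpolation=2)
cv2.imwrite("pics/crop2.png",A);cv2.imwrite("pics/crop3.png",B)
```

```text
(no output)
```

View pics/crop2.png

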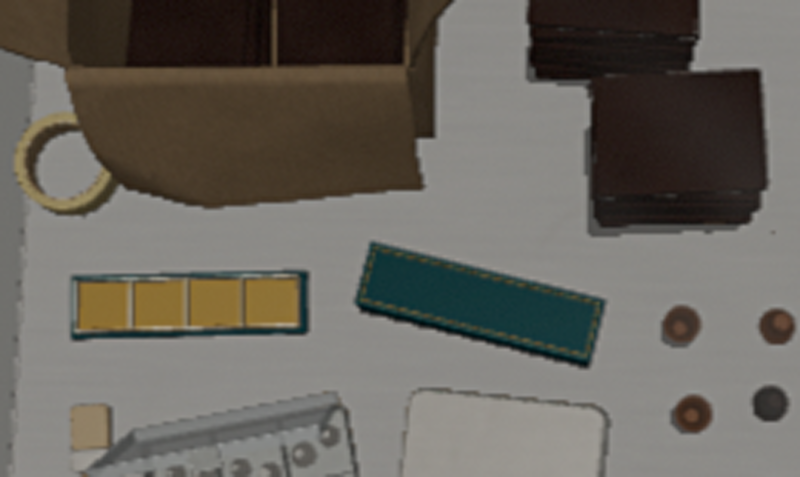

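View pics/crop3.png

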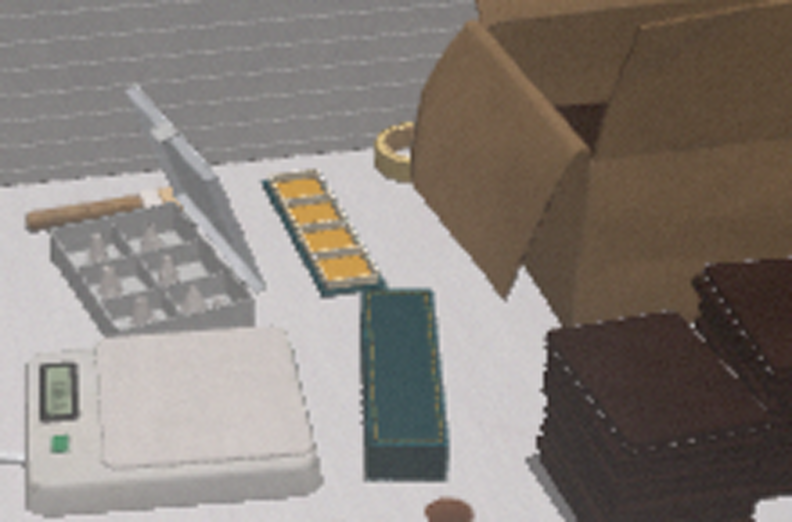

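Run:
```python
from h import *
d=pickle.load(open("c0.pkl","rb"));T,S=d["top"],d["side"]
t=lambda x,y:(140+x*.325,60+y*.325); s=lambda x,y:(240+x/3.6,70+y/3.6)
for n,a,b in [("flapR",(423,187),(503,300)),("foldR",(407,68),(585,155)),("flapL",(210,205),(415,178)),("flapL2",(115,175),(415,160)),("foldL",(68,68),(470,25)),
 ("caseR",(338,393),(262,290)),("caseL",(135,435),(130,88)),("caseL2",(95,470),(130,88)),("stackNear",(762,188),(640,450)),("stackL",(595,188),(548,335)),("lidA",(375,243),(432,292)),("lidB",(603,300),(447,445)),("lidC",(358,302),(365,290)),("lidD",(590,355),(367,443)),("trayR",(308,272),(383,285)),("trayR2",(306,333),(325,293)),("trayL",(73,338),(265,183))]:
    p,e=tri(ray(T,*t(*a)),ray(S,*s(*b)));print(n,p.round(),e.round(1))
```

```text
flapR [703. -32.  48.] 0.6
foldR [765. -33. 182.] 2.0
flapL [677. 166.  69.] 2.8
flapL2 [712. 272.  32.] 3.7
foldL [758. 257. 180.] 7.4
caseR [503.  45.  39.] 1.3
caseL [431. 186. 179.] 36.3
caseL2 [419. 223. 163.] 3.0
stackNear [ 691. -347.  115.] 7.7
stackL [ 682. -195.  118.] 3.2
lidA [651.  15.  35.] 2.9
lidB [ 599. -207.   34.] 2.3
lidC [593.  29.  37.] 3.2
lidD [ 541. -195.   37.] 5.2
trayR [627.  86.   4.] 0.6
trayR2 [569.  86.   3.] 5.9
trayL [560. 319.  -1.] 5.8
```

```bash
python3 -m crank '[[-460,-194,0,66,60],[-460,-194,0,66,60],[-460,-194,0,66,60],[-460,-194,0,66,60],[-460,-194,0,66,60],[-460,-194,0,66,60],[-460,-194,0,66,60],[-460,-194,0,66,60],[-460,-194,0,66,60],[-460,-194,0,66,60]]'
```

```text
t: 0.98
eef_pos: [539.9, 265.7, 233.6]
tcp_rot: [-3.142, -0.0, 1.564]
ft_force: [-0.1, 0.4, 0.3]
opening: 0.63
grip_force: 0.0
```

```bash
python3 -m crank '[[-59,55,0,0,60],[-59,55,0,0,60],[-59,55,0,0,60],[-59,55,0,0,60]]'
python3 - <<'E'
from h import *
from cell import env
r=env.read_camera("wrist");pickle.dump(r,open("w1.pkl","wb"));cv2.imwrite("pics/w1.png",r["img"]);print(r["pose"].round(2).tolist())
E
```

```text
t: 1.32
eef_pos: [594.7, 206.9, 232.9]
tcp_rot: [-3.141, 0.0, 1.569]
ft_force: [-0.3, 0.9, -0.8]
opening: 0.632
grip_force: 0.0
[[1.0, -0.0, -0.0, 595.48], [-0.0, -0.97, -0.25, 277.26], [-0.0, 0.25, -0.97, 384.35], [0.0, 0.0, 0.0, 1.0]]
```

View pics/w1.png

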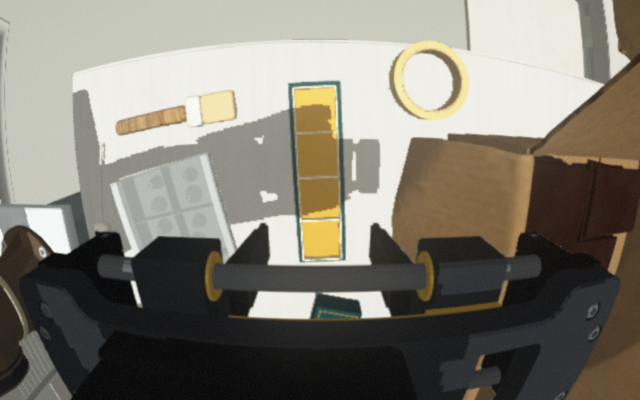

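The wrist view shows the tray clearly: outline corners around (289,84), (340,82), (344,261) and (300,262). I'll measure it.

Run:
```python
from h import *
r=pickle.load(open("w1.pkl","rb"));hsv=cv2.cvtColor(r["img"],cv2.COLOR_BGR2HSV)
def show(n,m,z):
    m=m.copy();m[:75]=0;m[268:]=0;m[:,:280]=0;m[:,355:]=0
    P=np.array([onz(r,u,v,z,True) for v,u in np.argwhere(m)],np.float32)
    c,s,a=cv2.minAreaRect(P);print(n,len(P),np.round(c,1),np.round(s,1),round(a,2))
    return P
show("teal",cv2.inRange(hsv,(80,80,20),(100,255,140))>0,3)
g=cv2.inRange(hsv,(15,120,60),(30,255,255));g[:75]=0;g[268:]=0;g[:,:280]=0;g[:,355:]=0
n,l,s,c=cv2.connectedComponentsWithStats(g)
show("gold",g>0,3)
for i in range(1,n):
    if s[i,4]>300:print(c[i].round(1),s[i,4],onz(r,*c[i],3,True).round(1))
```

```text
teal 155 [593.3 211.1] [ 60.  223.2] 2.5
gold 5846 [593.6 206.1] [ 47.4 218.7] 2.46
[315.  109.4] 1624 [589.9 289.4]
[317.1 154.2] 1566 [592.3 234. ]
[319.3 197.8] 1434 [594.9 178.3]
[321.  238.4] 1222 [597.2 122.7]
```

```bash
python3 -m crank '[[-579,-91,0,0,60],[-579,-91,0,0,60],[-579,-91,0,0,60],[-579,-91,0,0,60],[-579,-91,0,0,60],[-579,-91,0,0,60],[-579,-91,0,0,60],[-579,-91,0,0,60],[-579,-91,0,0,60],[-579,-91,0,0,60]]'
```

```text
t: 2.2
eef_pos: [529.0, -203.3, 233.9]
tcp_rot: [3.141, -0.0, 1.574]
ft_force: [0.7, 0.3, -0.3]
opening: 0.635
grip_force: 0.0
```

```bash
python3 -m crank '[[-169,-25,0,0,60],[-169,-25,0,0,60],[-169,-25,0,0,60],[-169,-25,0,0,60],[-169,-25,0,0,60],[-169,-25,0,0,60],[-169,-25,0,0,60]]'
python3 - <<'E'
from h import *
from cell import env
r=env.read_camera("wrist");pickle.dump(r,open("w2.pkl","wb"));cv2.imwrite("pics/w2.png",r["img"])
E
```

```text
t: 2.78
eef_pos: [505.0, -370.7, 233.5]
tcp_rot: [-3.141, -0.001, 1.573]
ft_force: [0.1, 0.6, 0.4]
opening: 0.631
grip_force: 0.0
```

View pics/w2.png

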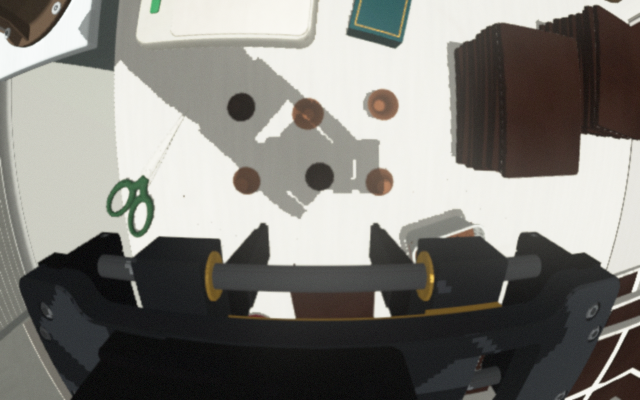

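The wrist view shows dark bells at (241,106) and (319,176), milk bells at (246,180) and (379,181), and shells at (307,113) and (381,104).

Run:
```python
from h import *
r=pickle.load(open("w2.pkl","rb"));hsv=cv2.cvtColor(r["img"],cv2.COLOR_BGR2HSV)
m=((hsv[...,2]<75)|(cv2.inRange(hsv,(0,70,0),(20,255,255))>0))
m[:85]=0;m[205:]=0;m[:,:220]=0;m[:,405:]=0
n,l,s,c=cv2.connectedComponentsWithStats(m.astype(np.uint8))
for i in range(1,n):
    if s[i,4]>100:
        cn=cv2.findContours((l==i).astype(np.uint8),0,1)[0][0][:,0].astype(float)
        P=np.array([onz(r,u,v,3,True) for u,v in cn],np.float32);print(c[i].round(1),s[i,4],onz(r,*c[i],4,True).round(1),cv2.minEnclosingCircle(P),P.min(0),P.max(0))
```

```text
[382.5 104.2] 713 [ 582.9 -279.8] ((583.341796875, -279.56036376953125), 19.088308334350586) [ 564.8726  -298.34076] [ 601.7332  -261.62482]
[240.8 106.8] 581 [ 407.9 -282.5] ((407.6419677734375, -282.3221130371094), 17.411285400390625) [ 390.87183 -299.26526] [ 424.66223 -265.07312]
[307.3 113.4] 716 [ 490.6 -292.9] ((490.7178649902344, -292.6938781738281), 18.80841064453125) [ 471.92422 -310.8955 ] [ 508.5659  -275.03888]
[319.1 176.2] 563 [ 505.2 -370.9] ((505.1172180175781, -371.1432800292969), 17.100351333618164) [ 488.72208 -387.58783] [ 521.40485 -354.40576]
[246.1 180.3] 515 [ 412.  -375.9] ((411.6375427246094, -376.395751953125), 17.047992706298828) [ 395.19604 -392.88336] [ 428.6684  -360.12875]
[379.5 181.4] 525 [ 581.9 -377.2] ((582.2520751953125, -377.58941650390625), 17.1173038482666) [ 565.7889 -393.869 ] [ 598.59546 -361.26825]
```

```bash
python3 -m crank '[[0,0,40,0,60],[0,0,80,0,60],[0,0,120,0,60],[0,0,160,0,60],[0,0,185,0,60],[0,0,198,0,60],[0,0,202,0,60],[0,0,202,0,60]]'; python3 -m crank '[[0,0,0,0,20],[0,0,0,0,20],[0,0,0,0,20],[0,0,0,0,20],[0,0,0,0,20],[0,0,0,0,20]]';  python3 -m crank '[[0,0,-10,0,20],[0,0,-25,0,20]]'
```

```text
t: 3.5
eef_pos: [505.4, -371.2, 31.8]
tcp_rot: [-3.141, -0.0, 1.573]
ft_force: [-0.1, 0.5, 0.3]
opening: 0.629
grip_force: 0.0
t: 4.0
eef_pos: [504.9, -372.3, 32.0]
tcp_rot: [3.141, 0.0, 1.572]
ft_force: [-0.8, -0.7, 1.0]
opening: 0.268
grip_force: 28.6
t: 4.17
eef_pos: [504.3, -371.7, 56.2]
tcp_rot: [-3.14, -0.002, 1.572]
ft_force: [-0.0, 0.1, 0.1]
opening: 0.258
grip_force: 28.2
```

```bash
python3 -m crank '[[0,0,-40,0,20],[0,0,-80,0,20],[0,0,-120,0,20],[0,0,-150,0,20],[0,0,-160,0,20]]'
python3 - <<'E'
from h import *
from cell import env
a=env.read_camera("side")["img"];w=env.read_camera("wrist")["img"]
o=np.zeros((400,800,3),np.uint8);o[:,:400]=cv2.resize(a[120:270,270:420],(400,400));o[:,400:]=cv2.resize(w[150:330,230:410],(400,400));cv2.imwrite("pics/g1.png",o);print(env.state()["opening"]*95)
E
```

```text
t: 4.58
eef_pos: [505.6, -372.9, 222.5]
tcp_rot: [3.136, 0.005, 1.572]
ft_force: [0.4, -0.1, 0.8]
opening: 0.268
grip_force: 28.2
24.767139881669724
```

View pics/g1.png

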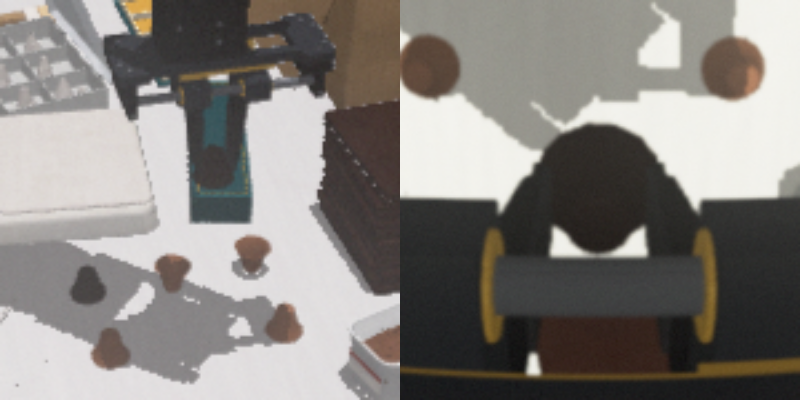

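The dark bell is held upright between the pads and the others are undisturbed.

```bash
python3 -m crank '[[551,90,0,0,20],[551,90,0,0,20],[551,90,0,0,20],[551,90,0,0,20],[551,90,0,0,20],[551,90,0,0,20],[551,90,0,0,20],[551,90,0,0,20],[551,90,0,0,20],[551,90,0,0,20]]'
```

```text
t: 5.52
eef_pos: [570.7, 41.2, 214.7]
tcp_rot: [-3.138, -0.0, 1.572]
ft_force: [1.3, -0.2, 0.8]
opening: 0.264
grip_force: 28.2
```

```bash
python3 -m crank '[[41,8,0,0,20],[82,16,0,0,20],[118,21,0,0,20],[137,24,0,0,20],[138,24,0,0,20],[138,24,0,0,20]]'
```

```text
t: 6.02
eef_pos: [594.6, 177.9, 214.5]
tcp_rot: [-3.138, 0.001, 1.574]
ft_force: [0.3, -0.9, 0.3]
opening: 0.264
grip_force: 28.2
```

```bash
python3 -m crank '[[1,1,40,0,20],[1,1,80,0,20],[1,1,120,0,20],[1,1,150,0,20],[1,1,165,0,20],[1,1,173,0,20],[1,1,178,0,20],[1,1,178,0,20]]'; python3 -m crank '[[0,0,0,0,50],[0,0,0,0,50],[0,0,0,0,50],[0,0,-5,0,50],[0,0,-30,0,50],[0,0,-70,0,50],[0,0,-110,0,50],[0,0,-150,0,50],[0,0,-190,0,50],[0,0,-195,0,50]]'
```

```text
t: 6.68
eef_pos: [596.2, 177.3, 38.1]
tcp_rot: [-3.141, 0.0, 1.571]
ft_force: [0.1, 0.2, 0.1]
opening: 0.26
grip_force: 28.2
t: 7.52
eef_pos: [598.1, 178.7, 241.9]
tcp_rot: [3.131, -0.002, 1.572]
ft_force: [0.4, 0.1, -0.1]
opening: 0.528
grip_force: 0.0
```

Run:
```python
from h import *
from cell import env
a=env.read_camera("wrist")["img"];cv2.imwrite("pics/p1.png",cv2.resize(a[70:275,230:420],None,fx=2.8,fy=2.8))
```

```text
(no output)
```

View pics/p1.png

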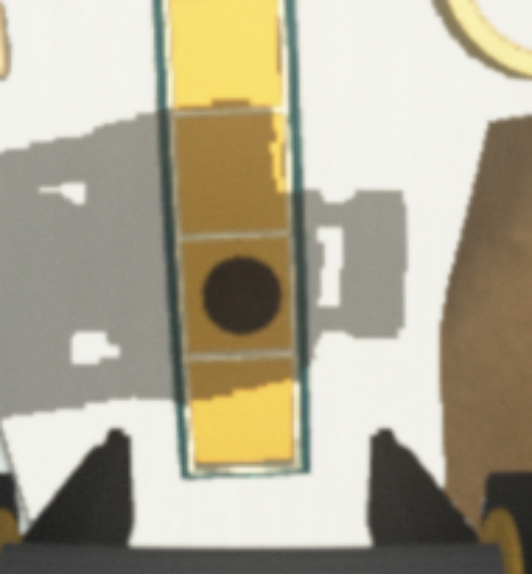

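The dark bell stands centred in the third compartment.

```bash
python3 -m crank '[[-461,-188,0,0,60],[-461,-188,0,0,60],[-461,-188,0,0,60],[-461,-188,0,0,60],[-461,-188,0,0,60],[-461,-188,0,0,60],[-461,-188,0,0,60],[-461,-188,0,0,60],[-461,-188,0,0,60],[-461,-188,0,0,60]]'; python3 -m crank '[[0,0,0,0,60]]'
```

```text
t: 8.4
eef_pos: [437.9, -209.2, 233.2]
tcp_rot: [-3.141, -0.0, 1.572]
ft_force: [1.8, -0.9, 0.1]
opening: 0.628
grip_force: 0.0
t: 8.48
eef_pos: [437.0, -212.8, 233.1]
tcp_rot: [-3.141, 0.001, 1.567]
ft_force: [0.2, 0.6, -0.4]
opening: 0.633
grip_force: 0.0
```

```bash
python3 -m crank '[[-35,-15,0,0,60],[-69,-29,0,0,60],[-70,-29,0,0,60],[-70,-29,0,0,60],[-70,-29,0,0,60]]'
```

```text
t: 8.9
eef_pos: [410.3, -277.2, 233.1]
tcp_rot: [-3.141, -0.001, 1.571]
ft_force: [1.0, 0.6, 0.9]
opening: 0.634
grip_force: 0.0
```

```bash
python3 -m crank '[[0,0,0,0,60],[0,0,0,0,60]]'
python3 - <<'E'
from cell import env
s=env.state();print(s["eef_pos"],s["joints"])
E
```

```text
t: 9.07
eef_pos: [410.9, -276.7, 233.5]
tcp_rot: [-3.141, -0.0, 1.573]
ft_force: [0.1, 0.5, 0.5]
opening: 0.632
grip_force: 0.0
[ 410.86974168 -276.71850439  233.51563193] [-7.26243196e-01  3.07824713e-01  1.86900784e+00  2.35959220e-04
  9.65123763e-01 -7.28991063e-01]
```

```bash
python3 -m crank '[[-6,-3,0,0,60],[-6,-3,0,0,60],[-6,-3,0,0,60]]'; python3 -m crank '[[0,0,0,0,60]]'
```

```text
t: 9.32
eef_pos: [407.6, -283.8, 233.6]
tcp_rot: [3.142, -0.0, 1.572]
ft_force: [-0.5, 0.4, -0.1]
opening: 0.632
grip_force: 0.0
t: 9.4
eef_pos: [407.6, -283.7, 233.6]
tcp_rot: [3.141, -0.0, 1.572]
ft_force: [-0.6, 0.1, 0.1]
opening: 0.631
grip_force: 0.0
```

```bash
python3 -m crank '[[1,0,40,0,60],[1,0,80,0,60],[1,0,120,0,60],[1,0,160,0,60],[1,0,185,0,60],[1,0,198,0,60],[1,0,202,0,60],[1,0,202,0,60],[1,0,202,0,60]]'; python3 -m crank '[[0,0,0,0,20],[0,0,0,0,20],[0,0,0,0,20],[0,0,0,0,20],[0,0,0,0,20],[0,0,0,0,20]]'
```

```text
t: 10.15
eef_pos: [407.8, -283.0, 32.2]
tcp_rot: [3.141, 0.0, 1.572]
ft_force: [0.1, -0.2, -0.8]
opening: 0.632
grip_force: 0.0
t: 10.65
eef_pos: [407.6, -282.9, 31.8]
tcp_rot: [3.141, 0.0, 1.572]
ft_force: [0.4, 0.6, 0.6]
opening: 0.269
grip_force: 28.5
```

Next: lift, then go to the other middle compartment at (592.8,234), dX +185, dY +517.

```bash
python3 -m crank '[[0,0,-10,0,20],[0,0,-35,0,20],[0,0,-75,0,20],[0,0,-115,0,20],[0,0,-155,0,20],[0,0,-195,0,20],[0,0,-200,0,20],[0,0,-200,0,20]]'; python3 -m crank '[[517,185,0,0,20],[517,185,0,0,20],[517,185,0,0,20],[517,185,0,0,20],[517,185,0,0,20],[517,185,0,0,20],[517,185,0,0,20],[517,185,0,0,20],[517,185,0,0,20],[517,185,0,0,20]]'; python3 -m crank '[[0,0,0,0,20]]'
```

```text
t: 11.32
eef_pos: [407.9, -283.2, 234.5]
tcp_rot: [3.138, 0.004, 1.572]
ft_force: [-0.6, -1.0, 0.4]
opening: 0.264
grip_force: 28.3
t: 12.15
eef_pos: [547.1, 111.7, 230.0]
tcp_rot: [-3.139, 0.0, 1.572]
ft_force: [0.4, -1.0, -0.8]
opening: 0.264
grip_force: 28.3
t: 12.23
eef_pos: [548.2, 115.1, 229.7]
tcp_rot: [-3.14, -0.001, 1.576]
ft_force: [-1.6, 0.3, -1.2]
opening: 0.264
grip_force: 28.3
```

```bash
python3 -m crank '[[39,15,0,0,20],[78,30,0,0,20],[110,42,0,0,20],[119,45,0,0,20],[119,45,0,0,20],[119,45,0,0,20],[119,45,0,0,20]]'; python3 -m crank '[[0,0,0,0,20]]'
```

```text
t: 12.82
eef_pos: [591.7, 227.2, 230.9]
tcp_rot: [-3.14, 0.001, 1.571]
ft_force: [-0.9, 0.2, -0.6]
opening: 0.262
grip_force: 28.3
t: 12.9
eef_pos: [592.0, 227.2, 231.5]
tcp_rot: [-3.141, 0.0, 1.57]
ft_force: [0.3, -0.1, -0.4]
opening: 0.264
grip_force: 28.3
```

```bash
python3 -m crank '[[7,1,0,0,20],[7,1,30,0,20],[7,1,70,0,20],[7,1,110,0,20],[7,1,150,0,20],[7,1,175,0,20],[7,1,188,0,20],[7,1,193,0,20],[7,1,195,0,20],[7,1,195,0,20]]'; python3 -m crank '[[0,0,0,0,20]]'
```

```text
t: 13.73
eef_pos: [594.0, 235.7, 37.8]
tcp_rot: [3.14, -0.001, 1.572]
ft_force: [0.3, -0.1, 1.1]
opening: 0.265
grip_force: 28.3
t: 13.82
eef_pos: [594.1, 235.9, 38.4]
tcp_rot: [3.139, -0.001, 1.572]
ft_force: [-0.4, -0.4, 0.3]
opening: 0.262
grip_force: 28.3
```

```bash
python3 -m crank '[[-1,-1,2,0,20],[-1,-1,2,0,20],[-1,-1,2,0,50],[-1,-1,2,0,50],[-1,-1,2,0,50],[-1,-1,-3,0,50],[-1,-1,-30,0,50],[-1,-1,-70,0,50],[-1,-1,-110,0,50],[-1,-1,-150,0,50]]'; python3 -m crank '[[0,0,-40,0,60],[0,0,-45,0,60],[0,0,-45,0,60]]'
```

```text
t: 14.65
eef_pos: [592.0, 234.6, 188.7]
tcp_rot: [-3.141, 0.0, 1.572]
ft_force: [0.6, 0.7, 0.2]
opening: 0.53
grip_force: 0.0
t: 14.9
eef_pos: [593.1, 234.9, 235.1]
tcp_rot: [3.136, -0.002, 1.572]
ft_force: [0.5, 0.9, 0.1]
opening: 0.623
grip_force: 0.0
```

Now milk bell B at (411.7,-376.2): dX -181, dY -611.

```bash
python3 -m crank '[[-611,-181,0,0,60],[-611,-181,0,0,60],[-611,-181,0,0,60],[-611,-181,0,0,60],[-611,-181,0,0,60],[-611,-181,0,0,60],[-611,-181,0,0,60],[-611,-181,0,0,60],[-611,-181,0,0,60],[-611,-181,0,0,60]]'; python3 -m crank '[[0,0,0,0,60]]'
python3 - <<'E'
from h import *
from cell import env
a=env.read_camera("top")["img"];cv2.imwrite("pics/p2.png",cv2.resize(a[140:240,155:405],None,fx=3.2,fy=3.2))
E
```

```text
t: 15.73
eef_pos: [472.9, -166.5, 230.3]
tcp_rot: [-3.14, -0.001, 1.572]
ft_force: [1.2, -0.1, 0.9]
opening: 0.631
grip_force: 0.0
t: 15.82
eef_pos: [472.3, -170.2, 230.2]
tcp_rot: [-3.139, -0.0, 1.567]
ft_force: [-0.2, -0.0, -0.9]
opening: 0.628
grip_force: 0.0
```

View pics/p2.png

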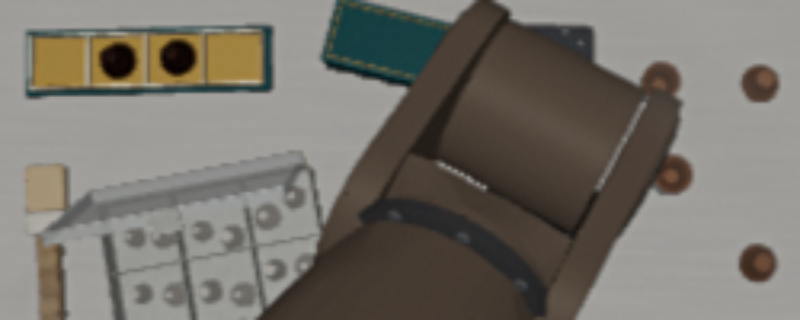

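Both dark bells stand in the middle compartments, at crop (118,60) and (178,57), and both end compartments are empty. Continuing to milk B: dX -60.5, dY -206.

```bash
python3 -m crank '[[-206,-60,0,0,60],[-206,-60,0,0,60],[-206,-60,0,0,60],[-206,-60,0,0,60],[-206,-60,0,0,60],[-206,-60,0,0,60],[-206,-60,0,0,60],[-206,-60,0,0,60]]'; python3 -m crank '[[0,0,0,0,60]]'
```

```text
t: 16.53
eef_pos: [414.8, -369.9, 230.5]
tcp_rot: [-3.14, -0.002, 1.572]
ft_force: [-1.0, 0.5, -0.6]
opening: 0.631
grip_force: 0.0
t: 16.62
eef_pos: [415.2, -369.3, 231.1]
tcp_rot: [-3.141, -0.001, 1.573]
ft_force: [0.9, 0.3, 1.7]
opening: 0.631
grip_force: 0.0
```

```bash
python3 -m crank '[[-7,-4,0,0,60],[-7,-4,40,0,60],[-7,-4,80,0,60],[-7,-4,120,0,60],[-7,-4,150,0,60],[-7,-4,150,0,60]]'; python3 -m crank '[[0,0,0,0,60]]'
```

```text
t: 17.12
eef_pos: [409.4, -375.6, 76.8]
tcp_rot: [-3.136, -0.006, 1.573]
ft_force: [-0.1, 0.8, 0.5]
opening: 0.627
grip_force: 0.0
t: 17.2
eef_pos: [410.7, -377.3, 81.2]
tcp_rot: [-3.14, -0.002, 1.573]
ft_force: [0.8, 0.5, 0.3]
opening: 0.634
grip_force: 0.0
```

```bash
python3 -m crank '[[1,1,25,0,60],[1,1,42,0,60],[1,1,49,0,60],[1,1,49,0,60],[1,1,49,0,60]]'; python3 -m crank '[[0,0,0,0,20],[0,0,0,0,20],[0,0,0,0,20],[0,0,0,0,20],[0,0,0,0,20],[0,0,0,0,20]]'; python3 -m crank '[[0,0,-10,0,20],[0,0,-35,0,20],[0,0,-75,0,20],[0,0,-115,0,20],[0,0,-155,0,20],[0,0,-195,0,20],[0,0,-200,0,20],[0,0,-200,0,20],[0,0,-200,0,20]]'
```

```text
t: 17.62
eef_pos: [412.3, -377.5, 34.3]
tcp_rot: [3.14, 0.001, 1.572]
ft_force: [-0.3, 0.2, 0.7]
opening: 0.631
grip_force: 0.0
t: 18.12
eef_pos: [411.7, -377.1, 32.7]
tcp_rot: [3.141, 0.0, 1.572]
ft_force: [0.5, 0.5, 0.5]
opening: 0.268
grip_force: 27.3
t: 18.87
eef_pos: [411.3, -376.7, 232.5]
tcp_rot: [3.142, -0.0, 1.572]
ft_force: [0.7, -0.0, -0.5]
opening: 0.257
grip_force: 28.1
```

```bash
python3 -m crank '[[666,179,0,0,20],[666,179,0,0,20],[666,179,0,0,20],[666,179,0,0,20],[666,179,0,0,20],[666,179,0,0,20],[666,179,0,0,20],[666,179,0,0,20],[666,179,0,0,20],[666,179,0,0,20]]'; python3 -m crank '[[0,0,0,0,20]]'
```

```text
t: 19.7
eef_pos: [518.8, 27.6, 230.8]
tcp_rot: [-3.138, -0.0, 1.572]
ft_force: [1.5, -0.4, -0.2]
opening: 0.263
grip_force: 28.1
t: 19.78
eef_pos: [519.5, 31.1, 230.7]
tcp_rot: [-3.139, -0.001, 1.577]
ft_force: [-0.3, -0.1, -0.2]
opening: 0.26
grip_force: 28.1
```

```bash
python3 -m crank '[[258,71,0,0,20],[258,71,0,0,20],[258,71,0,0,20],[258,71,0,0,20],[258,71,0,0,20],[258,71,0,0,20],[258,71,0,0,20],[258,71,0,0,20],[258,71,0,0,20]]'; python3 -m crank '[[0,0,0,0,20]]'
```

```text
t: 20.53
eef_pos: [589.4, 283.9, 230.1]
tcp_rot: [-3.138, 0.001, 1.573]
ft_force: [0.3, -1.1, 0.2]
opening: 0.257
grip_force: 28.1
t: 20.62
eef_pos: [589.6, 282.6, 231.0]
tcp_rot: [-3.139, 0.001, 1.572]
ft_force: [0.8, 0.5, -0.2]
opening: 0.263
grip_force: 28.1
```

```bash
python3 -m crank '[[6,1,0,0,20],[6,1,30,0,20],[6,1,70,0,20],[6,1,110,0,20],[6,1,150,0,20],[6,1,175,0,20],[6,1,188,0,20],[6,1,193,0,20],[6,1,195,0,20],[6,1,195,0,20]]'; python3 -m crank '[[0,0,0,0,20]]'
```

```text
t: 21.45
eef_pos: [591.8, 289.5, 38.9]
tcp_rot: [3.14, -0.001, 1.571]
ft_force: [0.3, 0.1, 0.2]
opening: 0.26
grip_force: 28.1
t: 21.53
eef_pos: [591.9, 289.7, 39.4]
tcp_rot: [3.139, -0.001, 1.572]
ft_force: [-0.3, -0.0, -0.3]
opening: 0.261
grip_force: 28.1
```

```bash
python3 -m crank '[[-1,-1,3,0,20],[-1,-1,3,0,20],[-1,-1,3,0,50],[-1,-1,3,0,50],[-1,-1,3,0,50],[-1,-1,-3,0,50],[-1,-1,-30,0,50],[-1,-1,-70,0,50],[-1,-1,-110,0,50],[-1,-1,-150,0,50]]'; python3 -m crank '[[0,0,-40,0,60],[0,0,-45,0,60],[0,0,-45,0,60]]'; python3 -m crank '[[-670,-8,0,0,60],[-670,-8,0,0,60],[-670,-8,0,0,60],[-670,-8,0,0,60],[-670,-8,0,0,60],[-670,-8,0,0,60],[-670,-8,0,0,60],[-670,-8,0,0,60],[-670,-8,0,0,60],[-670,-8,0,0,60]]';python3 -m crank '[[0,0,0,0,60]]'
```

```text
t: 22.37
eef_pos: [589.7, 288.4, 189.7]
tcp_rot: [-3.141, 0.0, 1.572]
ft_force: [0.3, -0.2, -1.2]
opening: 0.525
grip_force: 0.0
t: 22.62
eef_pos: [590.7, 288.8, 236.2]
tcp_rot: [3.136, -0.002, 1.572]
ft_force: [-0.0, 0.0, -0.1]
opening: 0.62
grip_force: 0.0
t: 23.45
eef_pos: [584.5, -130.0, 231.0]
tcp_rot: [-3.139, -0.001, 1.572]
ft_force: [1.7, 0.1, -0.1]
opening: 0.631
grip_force: 0.0
t: 23.53
eef_pos: [584.7, -134.2, 230.8]
tcp_rot: [-3.139, 0.0, 1.567]
ft_force: [-0.5, -0.0, -1.0]
opening: 0.627
grip_force: 0.0
```

```bash
python3 -m crank '[[-243,-3,0,0,60],[-243,-3,0,0,60],[-243,-3,0,0,60],[-243,-3,0,0,60],[-243,-3,0,0,60],[-243,-3,0,0,60],[-243,-3,0,0,60],[-243,-3,0,0,60]]'; python3 -m crank '[[0,0,0,0,60]]'
```

```text
t: 24.2
eef_pos: [581.9, -372.3, 230.2]
tcp_rot: [-3.139, -0.002, 1.569]
ft_force: [-0.4, 0.6, -0.6]
opening: 0.632
grip_force: 0.0
t: 24.28
eef_pos: [582.5, -370.3, 231.1]
tcp_rot: [-3.14, -0.002, 1.572]
ft_force: [0.6, -0.1, 0.5]
opening: 0.628
grip_force: 0.0
```

```bash
python3 -m crank '[[-7,-1,0,0,60],[-7,-1,40,0,60],[-7,-1,80,0,60],[-7,-1,120,0,60],[-7,-1,150,0,60],[-7,-1,150,0,60]]'; python3 -m crank '[[0,0,0,0,60]]'
```

```text
t: 24.78
eef_pos: [579.9, -375.4, 76.5]
tcp_rot: [-3.134, -0.006, 1.573]
ft_force: [-0.4, 0.0, -0.7]
opening: 0.633
grip_force: 0.0
t: 24.87
eef_pos: [581.9, -377.2, 82.1]
tcp_rot: [-3.14, -0.002, 1.573]
ft_force: [-0.3, -0.6, 0.4]
opening: 0.631
grip_force: 0.0
```

Next: pick it, lift, then go to the near end at (597.6,124), dX +16, dY +501.

```bash
python3 -m crank '[[0,0,25,0,60],[0,0,42,0,60],[0,0,49,0,60],[0,0,49,0,60],[0,0,49,0,60]]'; python3 -m crank '[[0,0,0,0,20],[0,0,0,0,20],[0,0,0,0,20],[0,0,0,0,20],[0,0,0,0,20],[0,0,0,0,20]]'; python3 -m crank '[[0,0,-10,0,20],[0,0,-35,0,20],[0,0,-75,0,20],[0,0,-115,0,20],[0,0,-155,0,20],[0,0,-195,0,20],[0,0,-200,0,20],[0,0,-200,0,20],[0,0,-200,0,20]]'; python3 -m crank '[[501,16,0,0,20],[501,16,0,0,20],[501,16,0,0,20],[501,16,0,0,20],[501,16,0,0,20],[501,16,0,0,20],[501,16,0,0,20],[501,16,0,0,20],[501,16,0,0,20],[501,16,0,0,20]]'; python3 -m crank '[[0,0,0,0,20]]'
```

```text
t: 25.28
eef_pos: [582.7, -378.5, 35.7]
tcp_rot: [3.14, 0.001, 1.572]
ft_force: [-0.4, -0.7, -0.0]
opening: 0.632
grip_force: 0.0
t: 25.78
eef_pos: [581.8, -378.1, 33.7]
tcp_rot: [3.141, -0.0, 1.572]
ft_force: [-0.2, 0.0, 0.2]
opening: 0.269
grip_force: 11.2
t: 26.53
eef_pos: [581.5, -377.9, 233.6]
tcp_rot: [-3.142, -0.0, 1.572]
ft_force: [-0.0, -0.1, -1.1]
opening: 0.251
grip_force: 28.1
t: 27.37
eef_pos: [593.7, 40.4, 231.7]
tcp_rot: [-3.138, -0.0, 1.572]
ft_force: [1.1, 0.7, -0.2]
opening: 0.25
grip_force: 28.1
t: 27.45
eef_pos: [593.6, 44.5, 231.7]
tcp_rot: [-3.138, -0.001, 1.577]
ft_force: [0.0, -0.5, -0.4]
opening: 0.254
grip_force: 28.1
```

```bash
python3 -m crank '[[40,2,0,0,20],[70,4,0,0,20],[80,4,0,0,20],[80,4,0,0,20],[80,4,0,0,20]]'; python3 -m crank '[[0,0,0,0,20]]'
```

```text
t: 27.87
eef_pos: [598.2, 118.0, 232.4]
tcp_rot: [-3.139, 0.0, 1.573]
ft_force: [-0.2, -0.3, -0.0]
opening: 0.252
grip_force: 28.1
t: 27.95
eef_pos: [598.4, 117.1, 232.9]
tcp_rot: [-3.14, 0.0, 1.571]
ft_force: [-0.1, -0.3, -0.6]
opening: 0.252
grip_force: 28.1
```

```bash
python3 -m crank '[[7,0,0,0,20],[7,0,30,0,20],[7,0,70,0,20],[7,0,110,0,20],[7,0,150,0,20],[7,0,175,0,20],[7,0,188,0,20],[7,0,193,0,20],[7,0,194,0,20],[7,0,194,0,20]]'; python3 -m crank '[[0,0,0,0,20]]'
```

```text
t: 28.78
eef_pos: [599.0, 125.0, 40.2]
tcp_rot: [3.141, -0.0, 1.571]
ft_force: [-0.4, 0.3, -0.4]
opening: 0.253
grip_force: 28.1
t: 28.87
eef_pos: [599.2, 125.2, 40.9]
tcp_rot: [3.14, -0.0, 1.572]
ft_force: [0.4, 0.1, 0.8]
opening: 0.253
grip_force: 28.1
```

```bash
python3 -m crank '[[-1,-1,3,0,20],[-1,-1,3,0,20],[-1,-1,3,0,20]]'; python3 -m crank '[[0,0,0,0,50],[0,0,0,0,50],[0,0,0,0,50],[0,0,-5,0,50],[0,0,-30,0,50],[0,0,-70,0,50],[0,0,-110,0,50],[0,0,-150,0,50],[0,0,-190,0,50],[0,0,-195,0,50]]'; python3 -m crank '[[0,0,0,0,90]]'
python3 - <<'E'
from h import *
from cell import env
r=env.read_camera("wrist");pickle.dump(r,open("w3.pkl","wb"));cv2.imwrite("pics/w3.png",r["img"][30:300,100:560])
E
```

```text
t: 29.12
eef_pos: [597.7, 124.3, 37.1]
tcp_rot: [3.141, -0.0, 1.572]
ft_force: [0.6, 0.3, 0.2]
opening: 0.255
grip_force: 28.1
t: 29.95
eef_pos: [599.4, 124.6, 239.2]
tcp_rot: [3.131, -0.001, 1.572]
ft_force: [-0.2, 0.1, 0.1]
opening: 0.527
grip_force: 0.0
t: 30.03
eef_pos: [598.3, 124.5, 234.9]
tcp_rot: [3.136, -0.001, 1.572]
ft_force: [0.9, 1.2, -0.6]
opening: 0.557
grip_force: 0.0
```

View pics/w3.png

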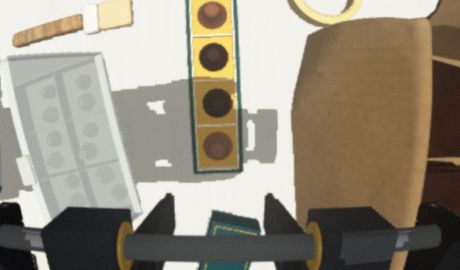

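All four bells stand upright in order: milk, dark, dark, milk. Next the lid; I'll hover to measure it.

```bash
python3 -m crank '[[-262,-2,0,0,90],[-262,-2,0,0,90],[-262,-2,0,0,90],[-262,-2,0,0,90],[-262,-2,0,0,90],[-262,-2,0,0,90],[-262,-2,0,0,90],[-262,-2,0,0,90],[-262,-2,0,0,90]]'; python3 -m crank '[[0,0,0,0,90]]'
python3 - <<'E'
from h import *
from cell import env
r=env.read_camera("wrist");pickle.dump(r,open("w4.pkl","wb"));cv2.imwrite("pics/w4.png",r["img"][:300,150:500])
E
```

```text
t: 30.83
eef_pos: [595.3, -137.7, 230.0]
tcp_rot: [-3.139, -0.001, 1.57]
ft_force: [-0.4, 1.5, 0.6]
opening: 0.95
grip_force: 0.0
t: 30.92
eef_pos: [595.6, -136.4, 230.6]
tcp_rot: [-3.14, -0.001, 1.572]
ft_force: [-0.2, -0.8, 0.3]
opening: 0.941
grip_force: 0.0
```

View pics/w4.png

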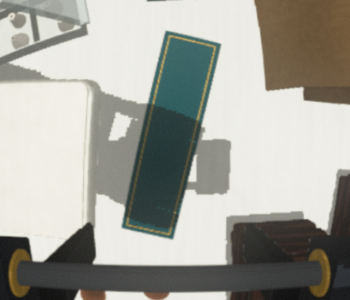

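The whole lid is in view, with crop corners (166,32), (220,43), (173,239) and (122,227). I'll measure its top plane and compute the steps.

Run:
```python
from h import *
r=pickle.load(open("w4.pkl","rb"));hsv=cv2.cvtColor(r["img"],cv2.COLOR_BGR2HSV)
m=cv2.inRange(hsv,(78,70,15),(105,255,200))
m=cv2.morphologyEx(m,cv2.MORPH_CLOSE,np.ones((5,5)));n,l,s,c=cv2.connectedComponentsWithStats(m)
i=1+np.argmax(s[1:,4]);cn=cv2.findContours((l==i).astype(np.uint8),0,1)[0][0][:,0].astype(float)
P=np.array([onz(r,u,v,36,True) for u,v in cn],np.float32);R=cv2.minAreaRect(P);print(s[i],R,cv2.boxPoints(R).round(1))
r=pickle.load(open("w3.pkl","rb"));hsv=cv2.cvtColor(r["img"],cv2.COLOR_BGR2HSV)
g=cv2.inRange(hsv,(15,110,60),(32,255,255));g[:20]=0;g[205:]=0;g[:,:280]=0;g[:,350:]=0
P=np.array([onz(r,u,v,3,True) for v,u in np.argwhere(g)],np.float32);print("gold",cv2.minAreaRect(P),P.min(0),P.max(0),r["pose"][:3,3])
for lo,hi in((120,150),(150,180),(180,205),(205,230),(240,260),(265,285)):
    q=P[(P[:,1]>lo)&(P[:,1]<hi)];print(lo,hi,q[:,0].min(),q[:,0].max(),(q[:,0].min()+q[:,0].max())/2)
```

```text
[ 283   32   87  180 8634] ((598.7155151367188, -71.30790710449219), (204.73558044433594, 61.4075813293457), 77.09770965576172) [[ 545.9 -164.2]
 [ 605.8 -177.9]
 [ 651.5   21.6]
 [ 591.6   35.3]]
gold ((593.463623046875, 207.2410430908203), (47.786964416503906, 218.62225341796875), 2.5013890266418457) [566.1726   97.98814] [621.4666  316.87378] [597.86128402 194.79760124 386.36080447]
120 150 572.30115 619.93164 596.1164
150 180 571.25684 619.54895 595.4029
180 205 570.2051 618.1138 594.1594
205 230 569.0711 616.749 592.91003
240 260 567.807 615.4152 591.6111
265 285 567.68054 614.18304 590.93176
```

The lid centre is about (595.2,-86.5) at 77.1°, and both views agree. The tray centre is (593.5,207) at 92.5°. The body clearance at the flap was already shown by the bell placings.

```bash
python3 -m crank '[[50,0,0,13,94],[50,0,0,13,94],[50,0,0,13,94],[50,0,0,13,94],[50,0,0,13,94]]'; python3 -m crank '[[0,0,0,0,94]]'
```

```text
t: 31.38
eef_pos: [595.9, -87.2, 231.6]
tcp_rot: [3.142, 0.0, 1.349]
ft_force: [-0.4, 0.3, -0.3]
opening: 0.987
grip_force: 0.0
t: 31.47
eef_pos: [595.9, -87.9, 231.6]
tcp_rot: [3.142, 0.0, 1.347]
ft_force: [0.8, 0.1, 0.4]
opening: 0.987
grip_force: 0.0
```

```bash
python3 -m crank '[[1,-1,40,0,94],[1,-1,80,0,94],[1,-1,120,0,94],[1,-1,155,0,94],[1,-1,180,0,94],[1,-1,195,0,94],[1,-1,200,0,94],[1,-1,200,0,94],[1,-1,200,0,94]]'; python3 -m crank '[[0,0,0,0,50],[0,0,0,0,50],[0,0,0,0,50],[0,0,0,0,50],[0,0,0,0,50],[0,0,0,0,50],[0,0,0,0,50]]'
```

```text
t: 32.22
eef_pos: [595.5, -86.9, 32.3]
tcp_rot: [3.141, -0.0, 1.345]
ft_force: [-0.2, 0.1, 0.3]
opening: 0.99
grip_force: 0.0
t: 32.8
eef_pos: [595.2, -86.4, 32.0]
tcp_rot: [3.141, -0.0, 1.345]
ft_force: [-1.6, 0.1, 4.6]
opening: 0.672
grip_force: 30.0
```

```bash
python3 -m crank '[[0,0,-8,0,50],[0,0,-30,0,50],[0,0,-60,0,50],[0,0,-95,0,50],[0,0,-130,0,50],[0,0,-165,0,50],[0,0,-185,0,50],[0,0,-190,0,50],[0,0,-190,0,50],[0,0,-190,0,50]]'
python3 - <<'E'
from cell import env
import numpy as np
s=env.state();y=s["tcp_rot"][2];p=s["eef_pos"];D=np.array([593.5,207])-p[:2];print(p,y,"dx",D@[np.cos(y),np.sin(y)],"dy",D@[np.sin(y),-np.cos(y)],"turn",np.degrees(y)-92.5)
E
```

```text
t: 33.63
eef_pos: [594.5, -86.3, 220.6]
tcp_rot: [-3.14, -0.0, 1.345]
ft_force: [-0.8, -0.2, -2.0]
opening: 0.674
grip_force: 30.0
[594.50198147 -86.29882771 220.60767128] 1.3450288553226228 dx 285.6313657796223 dy -66.63279362260326 turn -15.435523266701495
```

```bash
python3 -m crank '[[30,-7,0,-2,50],[60,-14,0,-4,50],[95,-22,0,-6,50],[130,-30,0,-8,50],[165,-38,0,-10,50],[200,-47,0,-12,50],[235,-55,0,-14,50],[265,-62,0,-15,50],[280,-65,0,-15.4,50],[285,-66,0,-15.4,50]]';  python3 -m crank '[[0,0,0,0,50],[0,0,0,0,50]]'
python3 - <<'E'
from cell import env
from h import *
r=env.read_camera("wrist");pickle.dump(r,open("w5.pkl","wb"));a=env.read_camera("top")["img"]
o=np.zeros((600,800,3),np.uint8);o[:270]=cv2.resize(r["img"],(800,500))[60:330];o[280:600]=cv2.resize(a[130:230,150:400],(800,320));cv2.imwrite("pics/w5.png",o)
s=env.state();y=s["tcp_rot"][2];p=s["eef_pos"];D=np.array([593.5,207])-p[:2];print(p,y,"dx",D@[np.cos(y),np.sin(y)],"dy",D@[np.sin(y),-np.cos(y)],"turn",np.degrees(y)-92.5)
E
```

```text
t: 34.47
eef_pos: [593.8, 208.2, 219.6]
tcp_rot: [-3.139, 0.0, 1.616]
ft_force: [-0.4, 0.4, -0.7]
opening: 0.667
grip_force: 30.0
t: 34.63
eef_pos: [594.4, 205.0, 220.7]
tcp_rot: [-3.14, 0.001, 1.613]
ft_force: [0.0, -0.3, -1.2]
opening: 0.67
grip_force: 30.0
[594.68807523 204.55718364 221.29042826] 1.6120064692475249 dx 2.4896892551120606 dy -1.086426215245707 turn -0.1388327643314966
```

View pics/w5.png

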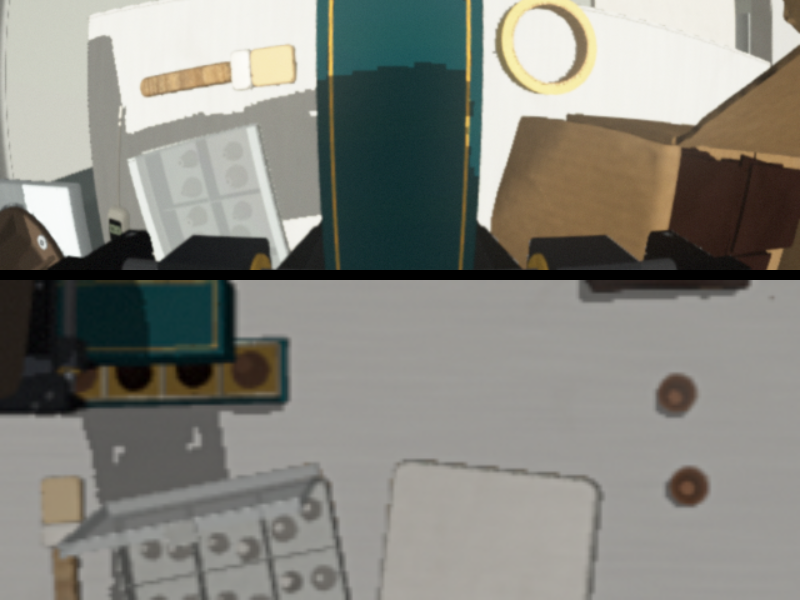

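The lid hangs square over the tray. I'll check its end position along the row before lowering.

Run:
```python
from cell import env
from h import *
T=env.read_camera("top");i=T["img"].astype(int)
for v in (135,140,145,150):print(v,i[v,214:228].tolist())
for u in (220,221,222,223,224):print(u,onz(T,u,143,225).round(1),onz(T,u,143,189).round(1))
for v in (165,):print([ (u,i[v,u].tolist()) for u in range(232,244)])
for u in (238,239,240,241):print(u,onz(T,u,165,3).round(1))
W=pickle.load(open("w5.pkl","rb"));print(W["img"][40,235:275].tolist()[::3]);print([onz(W,u,v,225,True).round(1).tolist() for u,v in((254,100),(385,100))])
```

```text
135 [[58, 55, 13], [58, 55, 18], [60, 72, 62], [61, 86, 84], [58, 56, 25], [50, 46, 6], [28, 25, 5], [20, 18, 0], [26, 25, 15], [83, 85, 83], [137, 141, 140], [154, 158, 159], [151, 155, 157], [150, 154, 155]]
140 [[59, 55, 12], [59, 56, 19], [59, 72, 62], [60, 85, 85], [59, 57, 27], [50, 46, 8], [24, 22, 0], [19, 16, 0], [23, 23, 14], [83, 86, 84], [139, 142, 142], [153, 156, 159], [151, 155, 156], [151, 154, 155]]
145 [[60, 55, 14], [59, 55, 18], [56, 67, 59], [51, 76, 80], [58, 56, 25], [46, 44, 7], [25, 23, 4], [16, 16, 0], [25, 24, 14], [84, 86, 84], [138, 142, 142], [154, 158, 159], [152, 155, 157], [151, 154, 155]]
150 [[62, 93, 94], [61, 92, 94], [60, 99, 109], [61, 99, 114], [63, 63, 38], [54, 51, 8], [22, 21, 0], [21, 18, 0], [21, 21, 8], [45, 53, 52], [71, 86, 91], [73, 93, 101], [66, 87, 95], [55, 77, 87]]
220 [592.   85.1] [600.3  95.5]
221 [592.1  82.7] [600.3  92.9]
222 [592.1  80.2] [600.4  90.3]
223 [592.2  77.8] [600.4  87.8]
224 [592.2  75.3] [600.5  85.2]
[(232, [86, 107, 119]), (233, [84, 106, 117]), (234, [84, 106, 118]), (235, [79, 102, 114]), (236, [73, 91, 103]), (237, [68, 76, 76]), (238, [61, 57, 20]), (239, [61, 58, 37]), (240, [109, 112, 113]), (241, [155, 159, 161]), (242, [153, 156, 158]), (243, [152, 155, 156])]
238 [575.6  90.9]
239 [575.7  87.8]
240 [575.7  84.8]
241 [575.8  81.7]
[[236, 241, 241], [235, 241, 241], [233, 240, 240], [235, 241, 241], [236, 241, 241], [236, 242, 243], [155, 160, 143], [100, 101, 56], [98, 98, 56], [98, 112, 88], [101, 191, 225], [99, 100, 58], [102, 102, 56], [98, 98, 51]]
[[560.6, 283.9], [622.7, 286.5]]
```

```bash
python3 -m crank '[[1,-1,35,0,50],[1,-1,70,0,50],[1,-1,105,0,50],[1,-1,130,0,50],[1,-1,144,0,50],[1,-1,150,0,50],[1,-1,150,0,50],[1,-1,150,0,50]]'; python3 -m crank '[[0,0,0,0,50]]'
```

```text
t: 35.45
eef_pos: [594.1, 206.6, 72.4]
tcp_rot: [3.141, -0.0, 1.613]
ft_force: [0.2, -0.2, -0.1]
opening: 0.672
grip_force: 30.0
t: 35.53
eef_pos: [594.2, 206.9, 73.0]
tcp_rot: [3.139, -0.0, 1.613]
ft_force: [1.0, -0.3, 0.3]
opening: 0.672
grip_force: 30.0
```

```bash
python3 -m crank '[[0,0,8,0,50],[0,0,16,0,50],[0,0,22,0,50],[0,0,26,0,50],[0,0,28,0,50],[0,0,30,0,50],[0,0,30,0,50]]'; python3 -m crank '[[-1,0,2,0,50],[-1,0,4,0,50],[-1,0,4,0,50],[-1,0,4,0,50]]'
```

```text
t: 36.12
eef_pos: [593.4, 207.1, 41.2]
tcp_rot: [-3.141, 0.0, 1.614]
ft_force: [0.8, 0.9, -1.5]
opening: 0.669
grip_force: 30.0
t: 36.45
eef_pos: [593.5, 206.0, 37.6]
tcp_rot: [-3.142, -0.0, 1.614]
ft_force: [0.5, 0.4, -0.9]
opening: 0.67
grip_force: 30.0
```

```bash
python3 -m crank '[[0,0,1,0,50],[0,0,2,0,50],[0,0,2,0,50]]'; python3 -m crank '[[0,0,1,0,50],[0,0,1,0,50],[0,0,1,0,50]]'
```

```text
t: 36.7
eef_pos: [593.5, 206.0, 35.5]
tcp_rot: [-3.142, -0.0, 1.614]
ft_force: [-1.0, 0.4, -1.2]
opening: 0.669
grip_force: 30.0
t: 36.95
eef_pos: [593.6, 206.1, 35.0]
tcp_rot: [3.141, -0.0, 1.614]
ft_force: [-1.8, -0.7, 4.6]
opening: 0.672
grip_force: 30.0
```

Contact was felt at the expected height, so I'll release and rise.

```bash
python3 -m crank '[[0,0,0,0,90],[0,0,0,0,90],[0,0,0,0,90],[0,0,0,0,90],[0,0,-5,0,90],[0,0,-30,0,90],[0,0,-65,0,90],[0,0,-100,0,90],[0,0,-140,0,90],[0,0,-180,0,90]]'; python3 -m crank '[[-250,-40,-20,0,90],[-250,-40,-20,0,90],[-250,-40,-20,0,90],[-250,-40,-20,0,90],[-250,-40,-20,0,90],[-250,-40,-20,0,90],[-250,-40,-20,0,90],[-250,-40,-20,0,90]]'
python3 - <<'E'
from cell import env
from h import *
S=env.read_camera("side");T=env.read_camera("top");pickle.dump((S,T),open("f.pkl","wb"))
o=np.zeros((560,800,3),np.uint8);o[:300]=cv2.resize(S["img"][105:165,290:450],(800,300),interpolation=2);o[310:550]=cv2.resize(T["img"][130:205,150:400],(800,240));cv2.imwrite("pics/f.png",o)
hsv=cv2.cvtColor(T["img"],cv2.COLOR_BGR2HSV);m=cv2.inRange(hsv,(78,70,15),(105,255,200));m[:135]=0;m[180:]=0;m[:,:150]=0;m[:,250:]=0
c=cv2.minAreaRect(np.argwhere(m)[:,::-1].astype(np.float32));print(c)
for z in(39,):print(np.array([onz(T,*q,z) for q in cv2.boxPoints(c)]).round(1))
E
```

```text
t: 37.78
eef_pos: [593.1, 205.9, 216.7]
tcp_rot: [-3.141, 0.0, 1.614]
ft_force: [0.7, -0.4, -0.4]
opening: 0.944
grip_force: 0.0
t: 38.45
eef_pos: [564.1, -47.7, 235.2]
tcp_rot: [3.141, 0.0, 1.61]
ft_force: [-0.7, -0.4, -0.5]
opening: 0.949
grip_force: 0.0
((173.5, 158.0), (22.0, 31.0), 90.0)
[[619.3 322.4]
 [620.9 230.1]
 [555.  227.1]
 [553.3 318.9]]
```

View pics/f.png

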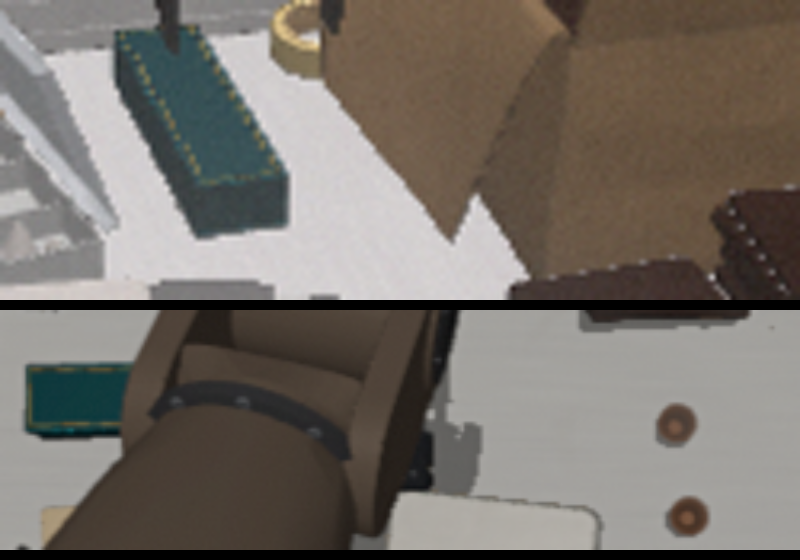

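The lid is seated flush: TCP height at contact was 35 mm against 32 mm at pick-up, which is the 3 mm of the ledge. Both shells still stand. I'll let the arm settle and hand in.

```bash
python3 -m crank '[[0,0,0,0,90],[0,0,0,0,90],[0,0,0,0,90]]'; python3 -c "
from cell import env
print(env.job_done())"
```

```text
t: 38.8
eef_pos: [564.4, -44.3, 234.5]
tcp_rot: [-3.141, -0.0, 1.616]
ft_force: [1.5, 0.1, -0.6]
opening: 0.946
grip_force: 0.0
the job is handed in; nothing more can be done
None
```

I packed the four bells upright (dark in the middle, milk at the ends), put the lid down on its ledge, left both shells standing where they were, and handed the job in at about 39 s.

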